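# Bring a rover wheel's valve to the top by its spokes

### The job

The rover wheel leans back in its tilting service stand: turn it until its valve stem is straight up from the axle, at the very top (twelve o'clock) of the wheel, so that the tyre can be pumped. Push the wheel round gently by its spokes with your fingertips, a spoke at a time, without pinching a spoke and without pushing on the tyre or on the valve stem. Leave the things lying around it where they are.

Things in the scene. Friction and masses are not known exactly. Their poses are not given: they have to be found in the camera images.
- stand: Fixed service stand: aluminium base plate 200 x 200 x 12 mm with a yoke (two cheek plates) that carries the gearmotor and wheel. Origin on the bench below the wheel's centre; x points away from the robot (within 0.25 rad of world x), y left, z up. The wheel leans back by 45 degrees: its axle points down and away, its face up towards the robot.
- axle (a point): Centre of the wheel: on the axle, in the middle plane, 150 mm above the bench. Axes fixed to the stand, not turning with the wheel: x = along the axle into the wheel, away from the robot and 45 degrees down; y = left as the robot sees the wheel; z = up the leaning wheel to its top. The gear head (54 mm wide) begins at x = 18 mm, the cheeks lie farther back.
- wheel (a joint): Turn of the wheel, rad. 0 (or 2 pi) = valve at the very top of the wheel; grows clockwise as seen by the robot: at value q the valve is at y = -r sin q, z = r cos q in the axle's axes. Turns both ways, no stops. Drag about 0.28 N m (4 N at mid-spoke): it stays where left and does not coast. Starts with the valve 109 to 180 degrees from the top.
- spokes: Cast aluminium five-spoke rim, turns with the wheel; origin at its centre. Spokes 16 mm wide, 20 mm deep, from hub (radius 27 mm, nut reaches 36 mm to the front) to rim inner face (radius 88 mm, rim 34 mm wide), at 36, 108, 180, 252 and 324 degrees from the valve. Spoke fronts 27 mm (at hub) to 22 mm (at rim) in front of the middle plane. Windows between them open right through.
- tyre: Black rubber tyre, outer diameter 298 mm, 45 mm wide (22.5 mm to each side of the middle plane), inner radius 104 mm; with the lean its top is about 270 mm above the bench, farther from the robot than its bottom. Origin at the wheel's centre, turns with the wheel. Not to be pushed.
- valve: Valve stem: black rubber foot, brass neck, black cap, 9 to 13 mm thick, standing inward from the rim's inner face towards the axle, 40 mm long (radius 88 to 48 mm), in the middle of one window and in the wheel's middle plane. Origin at its foot on the rim; z points outward from the axle: it runs along the axle point's z when the valve is at the top. Not to be pushed.
- gauge: Bystander, loose: dial tyre gauge, black disc 64 mm across and 26 mm high with a brass stem to 110 mm from the disc's centre along its x; origin under the disc. Leave alone.
- screwdriver: Bystander, loose: screwdriver 190 mm long lying on the bench along its x. Leave alone.
- frame: Bystander, loose: milled aluminium lattice frame 100 x 100 x 200 mm standing upright; origin under its middle. Leave alone.
- tray: Bystander, loose: open grey tray of screws 130 x 90 x 35 mm; origin under its middle. Leave alone.

How it is judged:
On the way, in this order (a step that is already met when the one before it is completed fails the run):
1. the fingers push a spoke and the wheel turns (contact force between the fingers and spokes above 0.3 N and (velocity of joint wheel above 0.02 rad/s or velocity of joint wheel below -0.02 rad/s)), for 0.02 s.
2. the fingers push by a spoke with the valve stem already above the axle (contact force between the fingers and spokes above 0.3 N and z of valve in the frame of axle above 0 m), for 0.02 s.
At the end, for the whole second after the job is handed in: The wheel is at rest with its valve stem within about 7 degrees of the very top of the wheel (the stem's foot, 88 mm from the axle, within 10.5 mm of the line straight up the wheel from the axle) (y of valve in the frame of axle between -0.0105 and 0.0105 m and z of valve in the frame of axle above 0.05 m and velocity of joint wheel between -0.05 and 0.05 rad/s); the robot touches nothing.
It fails at once if a spoke is pinched or shoved with more than 50 N (contact force between the fingers and spokes above 50 N).
It fails at once if the robot pushes on the valve stem (over 2 N) (contact force between any of the fingers, the arm and valve above 2 N).
It fails at once if the robot pushes on the tyre (over 6 N) (contact force between any of the fingers, the arm and tyre above 6 N).
It fails at once if the wheel is flung round faster than 4 rad/s (velocity of joint wheel above 4 rad/s or velocity of joint wheel below -4 rad/s).
It fails at once if a thing beside the wheel is moved more than 20 mm or lifted (distance of any of gauge, screwdriver, frame, tray from where it was at the start of the episode above 0.02 m).
It also fails if it takes over 64 s, if anything falls off the work surface, if the arm or the gripper's body presses on something with over 40 N, if the wrist force passes 120 N, or if a joint passes its speed limit or range.

### The arm

A 6-joint arm with a two-finger parallel gripper is mounted at the origin on the work surface. World frame = base frame: x ahead of the robot, y to its left, z up, the work surface at z = 0. Lengths are in m, angles in rad, forces in N, time in s.
With the tool pointing down it reaches from about 0.35 to 0.8 m from the base axis. Payload 7.3 kg.
Tool frame: the origin (TCP) lies between the finger pads; the fingertips stand 25 mm ahead of it and the grasp point (between the pads) lies 6 mm ahead of it (r.tip_extent is the distance from the TCP to the fingertips, in m); z points along the fingers, y is the line along which they close (so a half turn about z gives the same grasp; the last joint's range is limited). The gripper opens to 85 mm and grips with 20 to 120 N. Pads are 22 mm wide; open, the fingers measure 114 mm over their backs; the gripper's body (76 mm by 85 mm) begins 54 mm behind the grasp point. The pads swing forward as they close: fully open they stand 13 mm farther back than shut.
Start: joints at [1.023, 0.342, 1.524, -0, 1.275, -0.146], TCP at [0.205, 0.483, 0.256] pointing down, gripper open.
Joint ranges: [-2.53, 2.53], [-0.77, 2.02], [0.04, 2.7], [-1, 4.14], [0.28, 2.66], [-3.11, 3.11]. Speed limits (rad/s): [2.57, 2.57, 3.14, 3.14, 3.14, 3.14].

### API

Orientations are given as a unit quaternion [x, y, z, w].
In Python, from workcell import r, command_gripper, optics gives the robot as it stands. The module is installed in compiled form; this text tells all that it offers. Calls block until the motion is done:
- r.reach(position, orientation): joint-space move of the TCP to a pose.
- r.move_straight(position, orientation=None, speed=0.15, max_force=None): straight line of the TCP; orientation=None keeps the orientation; speed is the mean speed in m/s. With max_force (N) it stops when the force on the tool has changed by that much, and returns True; else False.
- r.movej(angles): joint-space move.
- command_gripper(opening, force=None): finger opening in m; force is the grip in N (None keeps the last); returns when the fingers have stopped.
- r.hold(seconds).
- r.solve_ik(position, orientation): joint angles nearest the present ones, or None.
- r.read_state(): the state.
- optics.get_image(name): name is "scene" or "top"; returns (picture, depth): 480x640x3 uint8, red, green, blue; 480x640 float32, m along the optical axis (not along the pixel's ray), 0 where there is no reading.
- optics.camera_model(name): a dict with "K" (3x3 intrinsics, pixels), "k1" (the pictures are not rectified: a ray, as slopes to the right and down, at radius r is drawn at 1 + k1 r^2 times it, then the intrinsics apply), "R" (3x3) and "t" (3): a world point X has camera coordinates R X + t. Camera axes: x right, y down, z forward; pixel columns grow to the right and rows downward; lengths in m; the calibration is good to about 2 mm. A picture is of the moment at which its call begins. camera_model takes no time and is no camera call.
A pose or a line that the arm cannot do raises r.PlanningError and nothing moves.
- r.finish_job(): hands the job in; it is judged then, once.
The state is a dict: "time_s": time; "joint_positions": joint angles; "dq": joint speeds; "tau": joint torques, N m; "eef_pos": TCP position; "eef_rot": TCP orientation; "contact_force": force on the tool from outside, world axes, zero at the start; "torque": the same for the moment, N m; "grip_width": finger opening in m; "grip_force": force on a finger pad.
Only numpy, scipy, OpenCV 4.12 (cv2) and the standard library are available. Lean on these libraries where they do the work, as an engineer would, in place of code of your own. Each camera call takes 0.05 s, during which the arm holds its last target. There are 200 camera calls.

## Working session

There is one attempt and no reset: what is moved stays moved. The work goes in short steps, each a Python script; the robot and the scene stay as the last script left them, time stands still between calls to the robot, and variables do not carry over. Pictures are saved under pics/ and viewed, at most 10 in all, crops included, and the job is handed in when it is done.

```bash
ls; mkdir -p pics; python3 - <<'E'
from workcell import r, optics
import cv2, numpy as np
np.set_printoptions(precision=4,suppress=True)
for n in("scene","top"):
    im,d=optics.get_image(n); cv2.imwrite(f"pics/{n}0.png",im[:,:,::-1]); np.save(f"{n}0.npy",d)
    m=optics.camera_model(n); print(n,m, (d>0).mean())
print(r.read_state()["time_s"], r.tip_extent, r.read_state()["eef_rot"])
E
```

```text
pics
scene {'K': array([[498.7688,   0.    , 324.013 ],
       [  0.    , 498.7688, 234.6568],
       [  0.    ,   0.    ,   1.    ]]), 'k1': -0.0612254633577969, 'R': array([[-0.7558,  0.6545,  0.0174],
       [ 0.4139,  0.4983, -0.7619],
       [-0.5073, -0.5686, -0.6475]]), 't': array([ 0.3958, -0.1114,  1.3797])} 0.9960026041666666
top {'K': array([[617.612 ,   0.    , 313.3797],
       [  0.    , 617.612 , 241.8102],
       [  0.    ,   0.    ,   1.    ]]), 'k1': -0.012533114471966696, 'R': array([[-0.0113, -0.9999, -0.0036],
       [-0.9911,  0.0117, -0.1326],
       [ 0.1326,  0.0021, -0.9912]]), 't': array([-0.0074,  0.5423,  1.7821])} 0.9958984375
0.1 0.025 [ 0.1996  0.9799 -0.0006 -0.0002]
```

View pics/scene0.png

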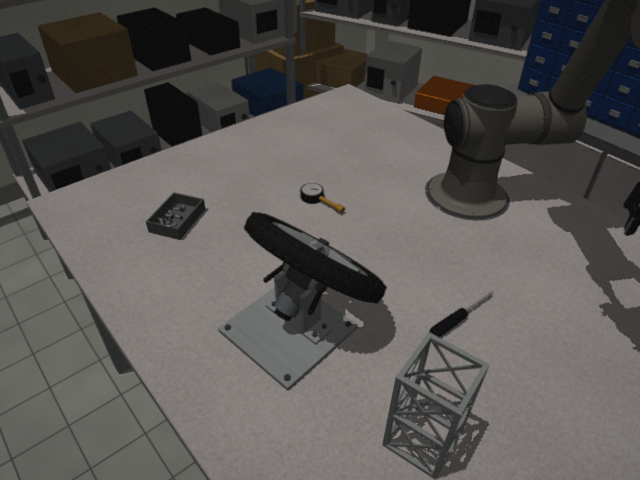

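View pics/top0.png

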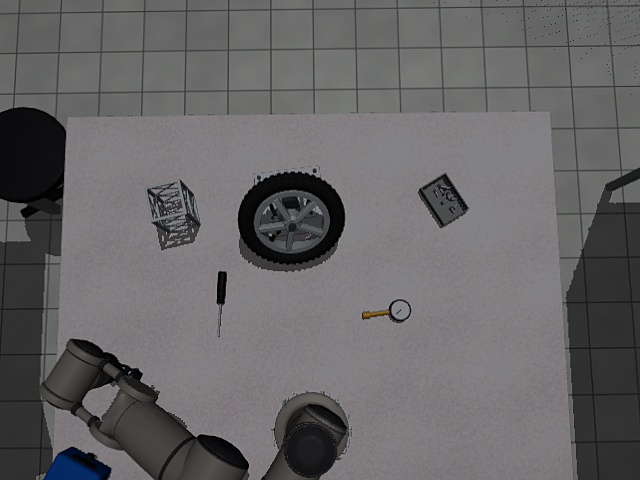

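```bash
cat > h.py <<'E'
import numpy as np, cv2
from workcell import r, command_gripper, optics
np.set_printoptions(precision=4,suppress=True)
def cloud(name,d):
    m=optics.camera_model(name); K=m["K"]; k=m["k1"]
    v,u=np.mgrid[:480,:640]
    D=np.array([k,0,0,0],float)
    p=cv2.undistortPoints(np.stack([u,v],-1).reshape(-1,1,2).astype(float),K,D).reshape(480,640,2)
    c=np.dstack([p[...,0]*d,p[...,1]*d,d])
    return (c-m["t"])@m["R"]
def project(name,X):
    m=optics.camera_model(name)
    return cv2.projectPoints(np.asarray(X,float).reshape(-1,3),cv2.Rodrigues(m["R"])[0],m["t"],m["K"],np.array([m["k1"],0,0,0]))[0].reshape(-1,2)
def axes(yaw):
    c,s=np.cos(yaw),np.sin(yaw); q=np.sqrt(.5)
    return np.array([[c*q,s*q,-q],[-s,c,0],[c*q,s*q,q]]).T  # columns x,y,z
E
python3 - <<'E'
from h import *
from scipy.optimize import least_squares
im=cv2.imread("pics/top0.png"); d=np.load("top0.npy"); P=cloud("top",d)
print("bench z", np.median(P[300:340,280:340,2]))
roi=np.zeros((480,640),bool); roi[160:275,230:352]=1
dark=(im.max(2)<45)&roi&(P[...,2]>.03)&(d>0)
n,l,s,c=cv2.connectedComponentsWithStats(dark.astype(np.uint8)); i=1+s[1:,4].argmax(); t=l==i
Q=P[t]; c0=Q.mean(0); U,S,V=np.linalg.svd(Q-c0,full_matrices=False); nrm=V[2]*np.sign(V[2,2]); print("npts",len(Q),"normal",nrm,"yaw",np.arctan2(-nrm[1],-nrm[0]),"rms",S[2]/len(Q)**.5)
cs,_=cv2.findContours(t.astype(np.uint8),cv2.RETR_EXTERNAL,2); e=cv2.fitEllipse(max(cs,key=len)); print("ellipse",e)
# front-face tyre points: fit x,y,yaw with |x+?|: tyre points as torus-like: outline radius .149
def res(p):
    A=axes(p[2]); L=(Q-[p[0],p[1],.15])@A
    rad=np.hypot(L[:,1],L[:,2]); # torus distance: centre radius .1265, tube .0225
    return np.hypot(rad-.1265,L[:,0])-.0225
f=least_squares(res,[c0[0],c0[1],0],loss="soft_l1",f_scale=.003); print("fit",f.x,np.sqrt(np.mean(f.fun**2)))
def res2(p):
    A=axes(p[2]); L=(Q-[p[0],p[1],.15])@A
    return np.r_[np.minimum(np.abs(L[:,0]+.0225),np.abs(np.hypot(L[:,1],L[:,2])-.149))]
f2=least_squares(res2,f.x,loss="soft_l1",f_scale=.003); print("fit2",f2.x,np.sqrt(np.mean(f2.fun**2)))
# other view of the bystanders
for nm,(u,v) in dict(frame=(172,200),gauge=(399,310),sd=(221,290),tray=(443,200)).items(): print(nm,P[v,u])
x=f2.x; A=axes(x[2]); o=np.array([x[0],x[1],.15])
# rectify at spoke front plane x=-.024, 2.5 px/mm... 
g=np.linspace(-.15,.15,600); Y,Z=np.meshgrid(-g,-g)
for dep in (-.024,):
    X=o+Y[...,None]*A[:,1]+Z[...,None]*A[:,2]+dep*A[:,0]
    uv=project("top",X).reshape(600,600,2).astype(np.float32)
    w=cv2.remap(im,uv[...,0],uv[...,1],cv2.INTER_CUBIC); w=np.clip(w*1.5,0,255).astype(np.uint8)
    for R in(88,149): cv2.circle(w,(300,300),R*2,(0,0,255),1)
    cv2.imwrite("pics/rect0.png",w)
np.save("fit.npy",x)
E
```

```text
bench z -0.00032874980810776954
npts 3926 normal [-0.6873 -0.08    0.722 ] yaw 0.11588617066907823 rms 0.006440821296802669
ellipse ((290.8702087402344, 217.80580139160156), (90.87947845458984, 106.54994201660156), 84.5663833618164)
fit [0.5904 0.0464 0.1176] 0.0030663040791404574
fit2 [0.5943 0.0453 0.1195] 0.004508422864711767
frame [0.68   0.414  0.0003]
gauge [ 0.34   -0.2615  0.0232]
sd [0.4039 0.2582 0.0303]
tray [ 0.6692 -0.4067  0.005 ]
```

View pics/rect0.png

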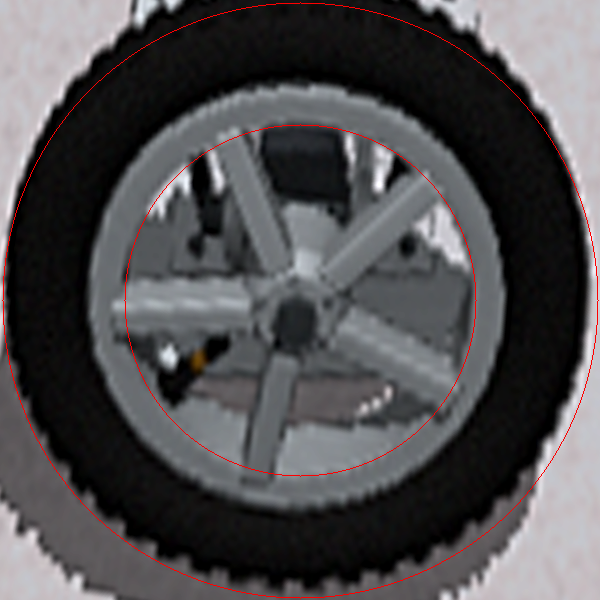

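The top view rectified to the wheel plane shows the valve at lower left, about (175,385) to (225,345). The spokes end at (235,135), (430,180), (450,380), (258,480) and (115,310). That puts q at about 229°, so the wheel needs about 131° clockwise. I'll push the top-left spoke (−23°) round from the window to its left.

```bash
cat >> h.py <<'E'
from scipy.spatial.transform import Rotation as Rn
A=axes(.118); O=np.array([.593,.0463,.151])
def pose(th,rad=.058,tip=-.008,sgn=1,off=0):
    "TCP pose: fingertip at clock angle th (deg), radius rad, depth tip along the axle; tool y radial"
    t=np.radians(th); f=lambda a:-np.sin(a)*A[:,1]+np.cos(a)*A[:,2]
    z=A[:,0]; y=sgn*f(t+np.radians(off)); x=np.cross(y,z)
    return O+rad*f(t)+(tip-r.tip_extent)*z, Rn.from_matrix(np.column_stack([x,y,z])).as_quat()
E
python3 - <<'E'
from h import *
for s in (1,-1):
  for off in (0,):
    for th in range(-60,121,20):
        q=r.solve_ik(*pose(th,sgn=s,off=off)); print(s,th,None if q is None else np.array(q))
    print(r.solve_ik(*pose(-59,tip=-.15,sgn=s)))
E
```

```text
1 -60 None
1 -40 None
1 -20 None
1 0 None
1 20 None
1 40 None
1 60 None
1 80 [-0.296   0.3246  2.1024  1.6606  0.2897 -0.5695]
1 100 [-0.3119  0.336   2.1518  1.8361  0.3104 -0.417 ]
1 120 [-0.3099  0.3481  2.2013  2.0134  0.3307 -0.2529]
[-0.0599 -0.0556  2.1447  0.4349  0.3017 -1.5737]
-1 -60 None
-1 -40 None
-1 -20 None
-1 0 None
-1 20 None
-1 40 None
-1 60 None
-1 80 [-0.296   0.3246  2.1024  1.6606  0.2897  2.5721]
-1 100 [-0.3119  0.336   2.1518  1.8361  0.3104  2.7246]
-1 120 [-0.3099  0.3481  2.2013  2.0134  0.3307  2.8887]
[-0.0599 -0.0556  2.1447  0.4349  0.3017  1.5679]
```

```bash
cat >> h.py <<'E'
def pose(th,rad=.058,tip=-.008,sgn=1,alpha=20.,beta=0.,off=0):
    "as above, tool tilted: alpha towards straight down, beta towards the left (deg)"
    t=np.radians(th); f=lambda a:-np.sin(a)*A[:,1]+np.cos(a)*A[:,2]
    a,b=np.tan(np.radians([alpha,beta])); z=A[:,0]-a*A[:,2]+b*A[:,1]; z/=np.linalg.norm(z)
    y=sgn*f(t+np.radians(off)); y-=z*(y@z); y/=np.linalg.norm(y); x=np.cross(y,z)
    # tip = depth along the axle; retreat from it along the tool
    e=O+rad*f(t)-.008*A[:,0]+(tip+.008)*z
    return e-r.tip_extent*z, Rn.from_matrix(np.column_stack([x,y,z])).as_quat()
E
python3 - <<'E'
from h import *
ths=range(-60,121,15)
for al in (10,15,20,25,30):
  for be in (-15,0,15):
    Q=[r.solve_ik(*pose(t,alpha=al,beta=be)) for t in ths]
    print(al,be,''.join('.' if q is None else 'o' for q in Q), [None if q is None else tuple(np.round(q,1)) for q in (Q[0],Q[4],Q[-1])])
E
```

```text
10 -15 ooooooooo.... [(np.float64(0.2), np.float64(0.4), np.float64(1.9), np.float64(-0.8), np.float64(0.4), np.float64(-0.2)), (np.float64(0.1), np.float64(0.3), np.float64(1.8), np.float64(-0.6), np.float64(0.4), np.float64(0.6)), None]
10 0 oooooooooooo. [(np.float64(0.0), np.float64(0.3), np.float64(1.9), np.float64(0.2), np.float64(0.3), np.float64(-1.4)), (np.float64(-0.1), np.float64(0.3), np.float64(1.9), np.float64(0.3), np.float64(0.4), np.float64(-0.5)), None]
10 15 ooooooooooooo [(np.float64(-0.2), np.float64(0.3), np.float64(1.9), np.float64(0.9), np.float64(0.5), np.float64(-2.1)), (np.float64(-0.3), np.float64(0.4), np.float64(1.8), np.float64(0.8), np.float64(0.7), np.float64(-1.1)), (np.float64(-0.4), np.float64(0.4), np.float64(2.0), np.float64(1.0), np.float64(0.6), np.float64(0.6))]
15 -15 ooooooooooooo [(np.float64(0.2), np.float64(0.4), np.float64(1.8), np.float64(-0.6), np.float64(0.5), np.float64(-0.4)), (np.float64(0.1), np.float64(0.4), np.float64(1.8), np.float64(-0.5), np.float64(0.5), np.float64(0.4)), (np.float64(-0.1), np.float64(0.3), np.float64(2.0), 
[... 3065 characters left out ...]
64(0.7), np.float64(2.1))]
30 0 ooooooooooooo [(np.float64(0.0), np.float64(0.4), np.float64(1.6), np.float64(0.0), np.float64(0.9), np.float64(-1.2)), (np.float64(-0.1), np.float64(0.4), np.float64(1.5), np.float64(0.1), np.float64(0.9), np.float64(-0.2)), (np.float64(-0.2), np.float64(0.4), np.float64(1.8), np.float64(0.1), np.float64(0.7), np.float64(1.7))]
30 15 ooooooooooooo [(np.float64(-0.1), np.float64(0.4), np.float64(1.6), np.float64(0.4), np.float64(0.9), np.float64(-1.6)), (np.float64(-0.2), np.float64(0.4), np.float64(1.5), np.float64(0.3), np.float64(1.0), np.float64(-0.6)), (np.float64(-0.3), np.float64(0.4), np.float64(1.7), np.float64(0.4), np.float64(0.9), np.float64(1.3))]
```

```bash
python3 - <<'E'
from h import *
command_gripper(0.0,20)
r.reach(*pose(-59,tip=-.14))
F0=r.read_state()["contact_force"]; print("F0",F0)
print("hit",r.move_straight(*pose(-59),speed=.08,max_force=8), r.read_state()["time_s"])
for th in range(-55,-9,5):
    hit=r.move_straight(*pose(th),speed=.03,max_force=25); s=r.read_state()
    print(th,hit,np.array(s["contact_force"])-F0,s["time_s"])
    if hit: break
im,_=optics.get_image("top"); cv2.imwrite("pics/t1.png",cv2.resize(im[140:290,200:400,::-1],(800,600)))
E
```

```text
F0 [-0.2211  0.2392 -0.7886]
hit False 4.55
-55 False [-0.3805  0.2104 -0.1164] 4.8333
-50 False [ 1.2381 -0.9279  1.187 ] 5.15
-45 False [-1.8192  0.9643  0.0627] 5.4667
-40 False [-0.9751  1.7207 -0.1355] 5.7833
-35 False [ 0.7063  1.59   -1.0201] 6.1
-30 False [0.1148 1.0946 1.4199] 6.4167
-25 False [0.4643 1.3833 0.864 ] 6.7333
-20 False [0.4716 2.5355 0.7198] 7.05
-15 False [1.4217 0.8317 0.019 ] 7.3667
-10 False [1.0946 1.1945 0.269 ] 7.6833
```

View pics/t1.png

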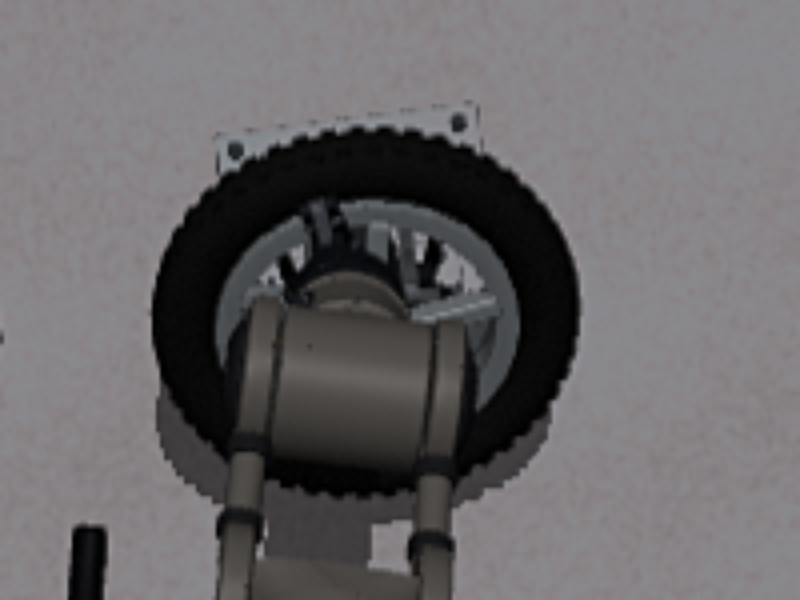

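The crop shows the fingertips in the window near (330,225). The pushed spoke is just right of them at (405,265), and the next spoke has moved on to (455,305). The wheel is turning, so I'll carry on round to just short of the target, back out and measure.

```bash
python3 - <<'E'
from h import *
for th in range(-5,79,6):
    hit=r.move_straight(*pose(th),speed=.03,max_force=25); s=r.read_state()
    if hit or th%24==1: print(th,hit,np.array(s["contact_force"]))
    if hit: break
r.move_straight(*pose(th-6),speed=.03); r.move_straight(*pose(th-6,tip=-.12),speed=.1)
q=list(r.read_state()["joint_positions"]); q[0]-=.9; r.movej(q)
im,d=optics.get_image("top"); im=im[:,:,::-1].copy(); cv2.imwrite("pics/top2.png",im); np.save("top2.npy",d); print(th,r.read_state()["time_s"])
g=np.linspace(-.11,.11,600); Y,Z=np.meshgrid(-g,-g)
X=O+Y[...,None]*A[:,1]+Z[...,None]*A[:,2]-.024*A[:,0]
uv=project("top",X).reshape(600,600,2).astype(np.float32)
w=cv2.remap(im,uv[...,0],uv[...,1],cv2.INTER_CUBIC); w=np.clip(w*1.5,0,255).astype(np.uint8)
cv2.circle(w,(300,300),240,(0,0,255),1); cv2.circle(w,(300,300),2,(0,0,255),-1); cv2.imwrite("pics/rect2.png",w)
E
```

```text
1 False [ 1.0005  0.4737 -0.1495]
25 False [1.4331 1.5184 0.7913]
49 False [2.7188 0.6423 1.2279]
73 False [ 3.5871 -1.6177  2.0251]
73 16.025
```

View pics/rect2.png

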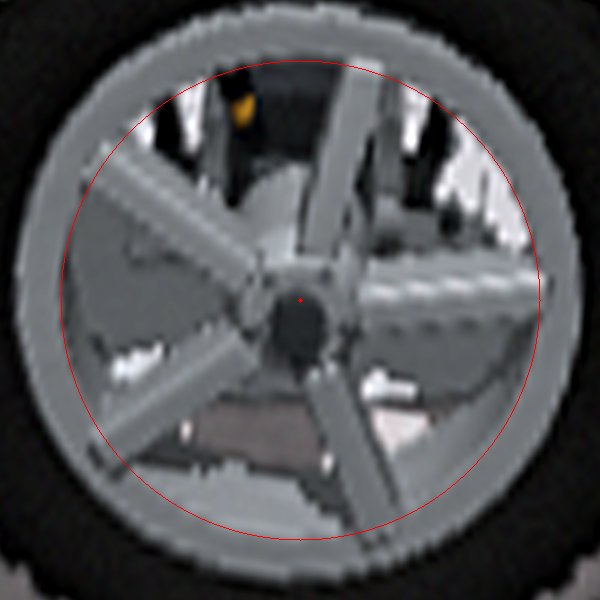

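The rectified view shows the brass neck of the valve at (243,110), left of the top. The top spoke is at (362,65) and the right one at (540,290). I'll get the angle from the brass ray on the middle plane and from the spoke-front depth points.

```bash
cat >> h.py <<'E'
def measure(im_bgr,d,oz=-.0023):
    O2=O+oz*A[:,2]; P=cloud("top",d)
    L=(P-O2)@A; rad=np.hypot(L[...,1],L[...,2]); ang=np.arctan2(-L[...,1],L[...,2])
    f=(d>0)&(L[...,0]<-.018)&(L[...,0]>-.032)&(rad>.042)&(rad<.082)
    z=np.exp(5j*ang[f]).mean(); sp=np.degrees(np.angle(z))/5
    hsv=cv2.cvtColor(im_bgr,cv2.COLOR_BGR2HSV)
    b=(cv2.inRange(hsv,(8,110,40),(35,255,255))>0)&(rad<.1)&(d>0)&(abs(L[...,0])<.03)
    c=optics.camera_model("top"); C=-c["R"].T@c["t"]
    v=np.argwhere(b); out=None
    if len(v):
        dirs=P[b]-C; t=((O2-C)@A[:,0])/(dirs@A[:,0]); X=(C+t[:,None]*dirs-O2)@A; m=X.mean(0)
        out=(len(v),np.degrees(np.arctan2(-m[1],m[2])),np.hypot(m[1],m[2]))
    rim=(d>0)&(rad>.09)&(rad<.102); 
    print("spokes",sp,"+72k, n",f.sum(),"coh",abs(z),"| brass n,ang,rad",out,"| rim depth",np.median(L[rim][:,0]))
    return sp,out
E
python3 - <<'E'
from h import *
for n in("0","2"):
    im=cv2.imread(f"pics/top{n}.png"); d=np.load(f"top{n}.npy")
    for oz in(0,-.0023,-.004): measure(im,d,oz)
E
```

```text
spokes -22.887518202306524 +72k, n 385 coh 0.9071965278484783 | brass n,ang,rad (5, np.float64(-132.69070088934626), np.float64(0.06913074542526483)) | rim depth 0.13106829894900138
spokes -22.8351429507479 +72k, n 383 coh 0.8844480131790503 | brass n,ang,rad (5, np.float64(-131.2575239436561), np.float64(0.06759239714626909)) | rim depth 0.20312170392350495
spokes -22.90256723719702 +72k, n 387 coh 0.8504617445588328 | brass n,ang,rad (5, np.float64(-130.15608886540548), np.float64(0.06648362554443879)) | rim depth 0.21301296944282483
spokes 16.39989700854287 +72k, n 376 coh 0.9081079831371576 | brass n,ang,rad (7, np.float64(-21.870474588165965), np.float64(0.0575828792483492)) | rim depth -0.015965109829244713
spokes 16.313344566027695 +72k, n 379 coh 0.8931717174162568 | brass n,ang,rad (7, np.float64(-21.04850138277131), np.float64(0.05972349021483752)) | rim depth -0.0160879053482532
spokes 16.402684532752325 +72k, n 379 coh 0.8607920348977209 | brass n,ang,rad (7, np.float64(-20.47792850571347), np.float64(0.06131310081819225)) | rim depth -0.016130063590044433
```

```bash
python3 - <<'E'
from h import *
q=list(r.read_state()["joint_positions"]); q[0]+=.9; r.movej(q)
r.move_straight(*pose(58,tip=-.12),speed=.1)
print("hit",r.move_straight(*pose(58),speed=.06,max_force=8))
for th in (66,74,80,86,90,93.2):
    hit=r.move_straight(*pose(th),speed=.03,max_force=25)
    print(th,hit,np.array(r.read_state()["contact_force"]))
    if hit: break
r.move_straight(*pose(th-7),speed=.03); r.move_straight(*pose(th-7,tip=-.12),speed=.1)
q=list(r.read_state()["joint_positions"]); q[0]-=.9; r.movej(q)
im,d=optics.get_image("top"); im=im[:,:,::-1].copy(); cv2.imwrite("pics/top3.png",im); np.save("top3.npy",d); print(th,r.read_state()["time_s"])
for oz in (0,-.0023): measure(im,d,oz)
cv2.imwrite("pics/t3.png",cv2.resize(im[140:290,200:400],(800,600),interpolation=cv2.INTER_CUBIC))
E
```

```text
hit False
66 False [-0.3199 -0.5449  0.1618]
74 False [1.1993 0.8929 1.7994]
80 False [2.2634 0.01   3.0204]
86 False [ 1.9479 -1.7505  3.2609]
90 False [ 2.0435 -2.3347  4.1445]
93.2 False [ 1.6424 -3.9151  2.9289]
93.2 25.6
spokes 35.448082148599134 +72k, n 370 coh 0.9041583448094132 | brass n,ang,rad (8, np.float64(-0.45512015730083033), np.float64(0.055306806778618794)) | rim depth -0.01587422630939407
spokes 35.561546106999685 +72k, n 369 coh 0.890597883960293 | brass n,ang,rad (8, np.float64(-0.4369492727172998), np.float64(0.05760673711476805)) | rim depth -0.016628706038125406
```

View pics/t3.png

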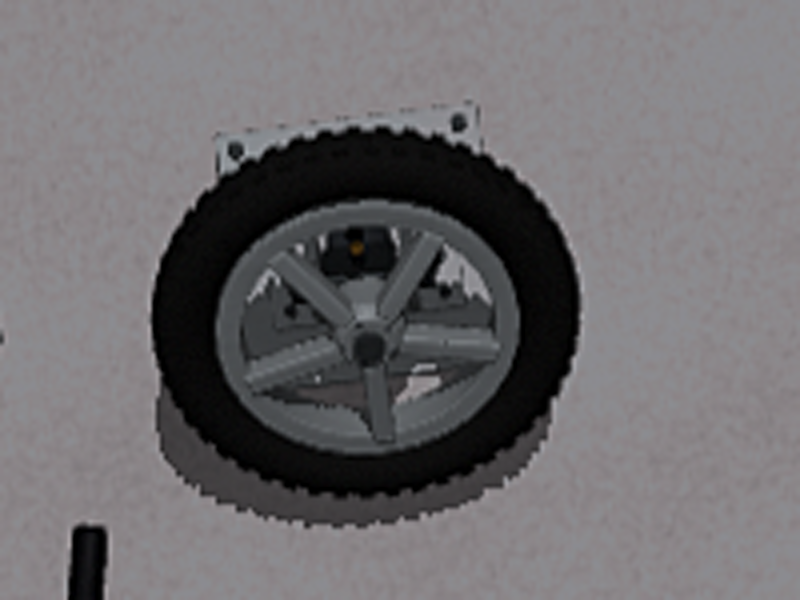

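The brass neck is at (357,248), directly above the hub between the two upper spokes. Both measurements put the valve within 0.6° of the top, and the arm is clear.

```bash
python3 -c "
from workcell import r
print(r.finish_job())"
```

```text
the job is handed in; nothing more can be done
None
```

I handed the job in with the valve stem measured within about 0.6° of the top of the wheel; the wheel was turned by its spokes only and the arm ended clear of everything (the verdict was not returned).

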